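Stand the dosing cup mouth down in its recess

ROBOT

A 6-joint arm with a two-finger parallel gripper is mounted at the origin on the work surface. World frame = base frame: x ahead of the robot, y to its left, z up, the work surface at z = 0. Lengths are in m, angles in rad, forces in N, time in s.
With the tool pointing down it reaches from about 0.3 to 0.875 m from the base axis. Payload 6.4 kg.
Tool frame: the origin (TCP) lies at the very end of the fingers, on their centre line; the grasp point (between the pads) lies 19 mm behind it; z points along the fingers, y is the line along which they close (so a half turn about z gives the same grasp; the last joint's range is limited). The gripper opens to 85 mm and grips with 20 to 120 N. Pads are 22 mm wide; open, the fingers measure 114 mm over their backs; the gripper's body (76 mm by 85 mm) begins 54 mm behind the grasp point. The pads swing forward as they close: fully open they stand 13 mm farther back than shut.
Start: joints at [-0.206, 0.181, 1.607, -0, 1.354, -0.206], TCP at [0.575, 0, 0.21] pointing down, gripper open.
Joint ranges: [-2.99, 2.99], [-0.89, 2.07], [0.3, 2.58], [-1.14, 4.28], [0, 2.63], [-3.12, 3.12]. Speed limits (rad/s): [2.57, 2.57, 3.01, 3.14, 3.14, 3.14].

INTERFACE

Orientations are given as a rotation vector (axis times angle).
In Python, from bench import bot, camera, camera_model, nets gives the robot as it stands. The module is installed in compiled form; this text tells all that it offers.
- The arm moves only by the tool play_rows, never from a script. Its argument "targets" is a list that holds one entry, the list of rows, each a list of 5 numbers: the shift along the tool's x, y, z in cm, then the turn about the tool's z in rad, then the closure, from -1 (fully open) to 1 (shut). In form: [[[x, y, z, yaw, grip], ...]]. A call has 1 to 8 rows; each row shifts and turns the commanded pose from where the row before left it, along the tool's axes as they then stand; what a row does not reach is not made up. A row lasts 1/10 s, in which the tool goes at most 50 mm and 8.59 degrees, less where a joint would pass 70% of its speed; a pose out of reach is approached as far as the arm can. A call is refused whole if a number of a shift passes 5 or a number of a turn 0.15, either way. A call with a gripper value outside its range is refused whole. The fingers move at their own pace and stop on an object; "force" is the grip in N (left out, the last holds). Time passes only in rows, so rows that do not move let the fingers close. It gives the time, the measured TCP pose, the force, the opening and the grip force at its end, in the units of the state.
- bot.get_obs(): the state, without advancing time (a new reading comes with each control period).
- camera(name): name is "scene" or "side" or "wrist"; returns the picture (420x560x3 uint8, red, green, blue); there is no depth.
- camera_model(name): a dict with "fx", "fy", "cx", "cy" (pixels), "rvec" (rotation vector, rad) and "tvec" (3), from world to camera coordinates, as OpenCV has them. Camera axes: x right, y down, z forward; pixel columns grow to the right and rows downward; lengths in m; the calibration is good to about 2 mm. A picture is of the moment at which its call begins: read the wrist's pose just before it. camera_model takes no time and is no camera call; for the wrist camera it gives the pose at the moment of the call.
- bot.finish_job(): hands the job in; it is judged then, once.
Trained networks look in the newest picture that a camera, given by its name, has taken for a name from the list of things; names that differ only in an ending like _2 or _b are one class to them, and where a whole thing is asked for, a point or a joint stands for the part that bears it (a point fixed in the world has none). Each returns a list of dicts, best first, with "p" (0 to 1); they miss things now and then, are a little off and sometimes report something else, mostly with a low value. They report only what shows in the picture. A call takes as long as a camera call. They do not tell look-alikes from the thing itself.
- nets.find_in(name, camera): "position" ([x, y, z] in m, in world coordinates, good to about 4 mm: the middle of the surface that is visible of it).
- nets.masks_of(name, camera): "region" (420x560 bool, what is visible of it).
The state is a dict: "t": time; "joint_positions": joint angles; "dq": joint speeds; "tau": joint torques, N m; "tcp_pos": TCP position; "orientation": TCP orientation; "contact_force": force on the tool from outside, world axes, zero at the start; "torque": the same for the moment, N m; "opening": finger opening in m; "gripper_force": force on a finger pad.
Only numpy, scipy, OpenCV 4.12 (cv2) and the standard library are available. Lean on these libraries where they do the work, as an engineer would, in place of code of your own. Each camera call takes 0.05 s, during which the arm holds its last target. There are 200 camera calls.

TASK

Take the stainless dosing cup out of the wire draining rest and stand it mouth down, flat on the floor of the recess that it just fits: of the two walnut stands, the one with the smaller recess. Set it down rather than dropping it, leave it standing there free, and do not disturb the other things on the counter.

Things in the scene. Friction and masses are not known exactly. Their poses are not given: they have to be found in the camera images.
- dosing_cup: Stainless straight-sided round cup, open at one end: 56 mm outside diameter, 64 mm long, wall 3 mm, closed bottom 4 mm thick, about 160 g. Origin: centre of the outside of the closed bottom; z axis along the cup from closed bottom to open mouth. Starts lying in the draining rest, mouth sloping down 30 degrees below level.
- cup_mouth (a point): Centre of the cup's open mouth, in the plane of its rim, 64 mm from the origin of dosing_cup along its z axis; same axes as dosing_cup.
- draining_rest: Fixed wire rest holding the cup at the start: steel foot plate 120 x 60 x 6 mm; two 8 mm bars, 36 mm between centres (narrower than the cup), slope down 30 degrees towards +x, their ends upturned 14 mm to stop the rim. The cup lifts straight up out of it. Origin: underside centre of the plate; z up; the mouth faces +x, its centre at 30 mm along x, 44 mm up.
- stand_snug: Fixed round walnut stand with the snug recess: 116 mm outside diameter, 20 mm high; in its top a round flat-floored recess 63 mm in diameter and 10 mm deep, which the cup fits with about 3.5 mm all round. Origin: centre of the underside, on the counter; z up.
- snug_floor (a point): Centre of the floor of the snug recess, 10 mm above the counter; z up.
- stand_wide: The other fixed round walnut stand, same outside (116 mm diameter, 20 mm high) but with a wide recess 92 mm in diameter, 10 mm deep, meant for a milk jug. Origin: centre of the underside; z up. The two stands and the draining rest swap places from start to start.
- glass_saucer: Bystander: frosted glass saucer, 124 mm wide, 18 mm high. Origin: centre of its underside, z up.
- milk_jug: Bystander: small copper milk jug, 76 mm wide, 85 mm high, bar handle. Origin: centre of its underside, z up.
- espresso_mug: Bystander: white mug, 70 mm wide, 60 mm high. Origin: centre of its underside, z up.
- tamper: Bystander: steel coffee tamper standing on its 58 mm foot, 90 mm high. Origin: centre of its underside, z up.
- syrup_bottle: Bystander: amber syrup bottle, 64 mm wide, 190 mm high. Origin: centre of its underside, z up.
- cocoa_shaker: Bystander: closed steel shaker can, 64 mm wide, 100 mm high. Origin: centre of its underside, z up.
- bar_spoon: Bystander: steel spoon lying flat, 150 mm long. Origin: centre of its underside, z up.
Things that resemble listed ones, but are neither listed nor needed, are in the scene too. Leave any blue or orange look-alike of the dosing_cup alone.

How it is judged:
By the outcome, as a careful person would: the job done as asked, in the order asked, and still so for the second after the job is handed in, with the robot touching nothing.
It also fails if it takes over 42 s, if anything falls off the work surface, if the arm or the gripper's body presses on something with over 40 N, if the wrist force passes 120 N, or if a joint passes its speed limit or range.

## Working session

There is one attempt and no reset: what is moved stays moved. The work goes in short steps, Python scripts to look and compute and a tool call to move; the robot and the scene stay as the last step left them, time stands still between calls to the robot, and variables do not carry over. Pictures are saved under pics/ and viewed, at most 13 in all, crops included, and the job is handed in when it is done.

Besides the shell and the picture viewer there is one more tool, called after "Call:" in YAML: its name, and indented under it one key for each argument. play_rows: Moves the arm, as the interface text tells. Its arguments: {"type":"object","properties":{"targets":{"type":"array"},"force":{"type":"number"}},"required":["targets"]}

```bash
mkdir -p pics; python3 - <<'E'
from bench import bot,camera,camera_model,nets
import cv2,numpy as np
o=bot.get_obs();print(o['t'],o['tcp_pos'],o['orientation'],o['opening'])
for c in ['scene','side']:
    im=camera(c);cv2.imwrite(f'pics/{c}0.png',im[:,:,::-1])
    m=camera_model(c);print(c,{k:np.round(v,3).tolist() for k,v in m.items()})
    for n in ['dosing_cup','draining_rest','stand_snug','stand_wide']:
        print(n,[(np.round(d['position'],3).tolist(),round(d['p'],2)) for d in nets.find_in(n,c)[:4]])
E
```

```text
0.0 [5.74403837e-01 1.52207915e-04 2.08678763e-01] [-2.2203733e+00 -2.2203915e+00  1.5148338e-03] 0.08496368532299053
scene {'fx': 458.007, 'fy': 458.007, 'cx': 273.135, 'cy': 209.765, 'rvec': [2.296, 1.304, -0.351], 'tvec': [-0.264, -0.337, 1.753]}
dosing_cup [([0.352, -0.238, 0.046], 0.87), ([0.492, -0.226, 0.072], 0.73), ([0.401, -0.355, 0.05], 0.68), ([0.541, 0.297, 0.019], 0.46)]
draining_rest [([0.5, -0.228, 0.008], 0.6), ([0.479, 0.485, 0.043], 0.41)]
stand_snug [([0.541, 0.302, 0.018], 0.61)]
stand_wide [([0.534, 0.036, 0.01], 0.88)]
side {'fx': 383.499, 'fy': 383.499, 'cx': 281.659, 'cy': 208.534, 'rvec': [2.152, -0.566, 0.264], 'tvec': [-0.458, 0.208, 1.089]}
dosing_cup [([0.468, -0.238, 0.074], 0.93), ([0.332, -0.258, 0.044], 0.81), ([0.381, -0.364, 0.048], 0.8)]
draining_rest [([0.453, -0.244, 0.007], 0.93), ([0.742, 0.162, 0.011], 0.22)]
stand_snug [([0.499, -0.474, 0.029], 0.69), ([0.536, 0.292, 0.016], 0.59)]
stand_wide [([0.528, 0.03, 0.01], 0.78), ([0.715, -0.165, 0.048], 0.74)]
```

View pics/scene0.png

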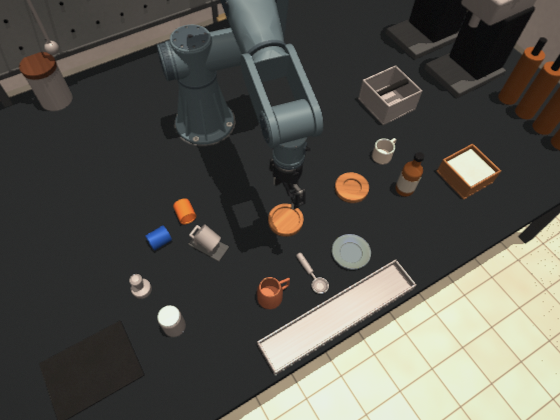

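View pics/side0.png

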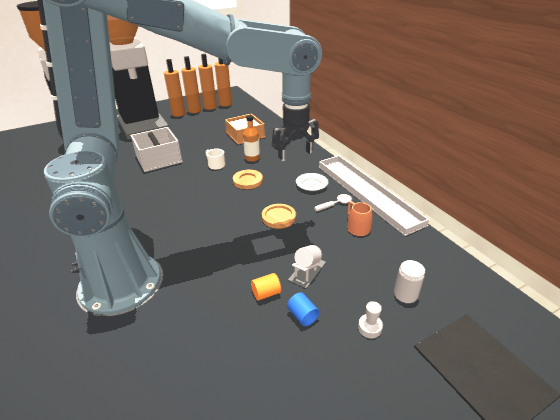

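The steel cup sits in the rest at scene (207,238) / side (308,258). The orange look-alike is at (184,211) and the blue one at (158,237), both lying on the bare counter. The stands are at (286,219) and (352,187). Next I'll enlarge the cup and the stands.

```bash
python3 - <<'E'
import cv2,numpy as np
s=cv2.imread('pics/scene0.png');d=cv2.imread('pics/side0.png')
def c(im,x,y,w=66,h=50): return cv2.resize(im[y-h//2:y+h//2,x-w//2:x+w//2],(396,300),interpolation=cv2.INTER_CUBIC)
cv2.imwrite('pics/crop1.png',np.vstack([np.hstack([c(s,208,238),c(d,308,264)]),np.hstack([c(s,286,219),c(s,352,187)])]))
E
```

```text
(no output)
```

View pics/crop1.png

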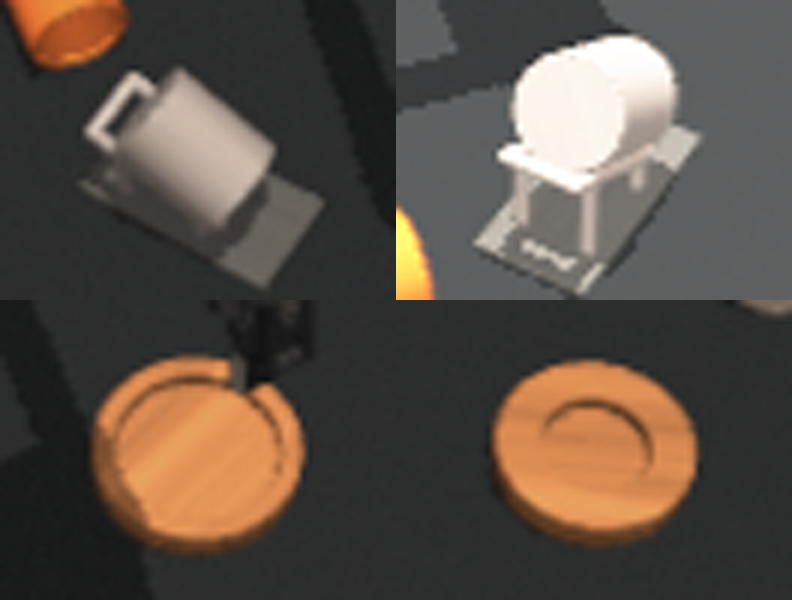

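The stand at (286,219) has a wide recess almost out to its edge. The one at (352,187) has the small recess, so it is stand_snug. The cup in the rest is grey steel, with its closed bottom toward the robot and its mouth pointing away.

```bash
cat > h.py <<'E'
from bench import bot,camera,camera_model,nets
import cv2,numpy as np
from scipy.optimize import least_squares
def ray(c,uv,z,m=None):
    m=m or camera_model(c);R=cv2.Rodrigues(np.array(m['rvec'],float))[0];t=np.array(m['tvec'],float)
    d=R.T@np.array([(uv[0]-m['cx'])/m['fx'],(uv[1]-m['cy'])/m['fy'],1]);o=-R.T@t
    return o+d*(z-o[2])/d[2]
def proj(c,P,m=None):
    m=m or camera_model(c);K=np.array([[m['fx'],0,m['cx']],[0,m['fy'],m['cy']],[0,0,1]])
    return cv2.projectPoints(np.array(P,float),np.array(m['rvec'],float),np.array(m['tvec'],float),K,None)[0].reshape(-1,2)
def hullc(uv):
    M=cv2.moments(cv2.convexHull(uv.astype(np.float32)));return np.array([M['m10'],M['m01']])/M['m00']
def maskc(r):
    p=np.argwhere(r)[:,::-1].astype(np.int32);return hullc(p)
a=np.linspace(0,2*np.pi,60,endpoint=False)
def cyl(x,y,r=.058,h=.02): return np.vstack([np.c_[x+r*np.cos(a),y+r*np.sin(a),0*a+z] for z in(0,h)])
def cup(x,y,th,tilt=np.pi/6):   # rest pose -> cup surface points
    ax=np.array([np.cos(th)*np.cos(tilt),np.sin(th)*np.cos(tilt),-np.sin(tilt)]);s=np.array([-np.sin(th),np.cos(th),0]);u=np.cross(ax,s)
    mo=np.array([x+.03*np.cos(th),y+.03*np.sin(th),.044])
    return np.vstack([mo-l*ax+.028*(np.cos(a)[:,None]*s+np.sin(a)[:,None]*u) for l in(0,.064)])
E
python3 - <<'E'
from h import *
sc=[ray('scene',p,.006) for p in[(228.7,246.8),(219.2,261),(188.3,243.5)]]
sd=[ray('side',p,.006) for p in[(325.8,261.2),(288,279),(305.8,287.8)]]
print(np.round(sc,4));print(np.round(sd,4))
for c in['scene','side']:
    camera(c)
    for n in['stand_snug','stand_wide','dosing_cup']:
        for d in nets.masks_of(n,c)[:3]:
            q=maskc(d['region']);
            if n[0]=='s':
                f=least_squares(lambda v:hullc(proj(c,cyl(*v)))-q,ray(c,q,.01)[:2]).x
            else: f=ray(c,q,.06)
            print(c,n,round(d['p'],2),d['region'].sum(),np.round(q,1),np.round(f,4))
E
```

```text
[[ 0.5221 -0.1719  0.006 ]
 [ 0.5509 -0.2212  0.006 ]
 [ 0.4453 -0.2782  0.006 ]]
[[ 0.547  -0.2267  0.006 ]
 [ 0.4149 -0.2324  0.006 ]
 [ 0.4412 -0.2848  0.006 ]]
scene stand_wide 0.66 921 [285.3 219.4] [0.5295 0.0372]
scene dosing_cup 0.91 398 [184.6 210.7] [ 0.3608 -0.2423  0.06  ]
scene dosing_cup 0.88 391 [206.5 237.6] [ 0.4846 -0.2257  0.06  ]
scene dosing_cup 0.84 328 [158.2 237.1] [ 0.4063 -0.354   0.06  ]
side stand_snug 0.74 520 [247.1 179.5] [0.534  0.2966]
side stand_snug 0.69 481 [304.9 272.5] [ 0.4683 -0.236 ]
side stand_snug 0.65 276 [215.5 158.3] [0.4887 0.5174]
side stand_wide 0.74 683 [278.3 215.8] [0.5288 0.0333]
side dosing_cup 0.97 465 [307.8 255.5] [ 0.4825 -0.2268  0.06  ]
side dosing_cup 0.85 668 [302.4 308.6] [ 0.3729 -0.3769  0.06  ]
side dosing_cup 0.63 567 [265.6 286.4] [ 0.3275 -0.2695  0.06  ]
```

Call:
play_rows:
  targets:
    - [[-2.9,-1.2,0,0,-1],[-2.9,-1.2,0,0,-1],[-2.9,-1.2,0,0,-1],[-2.9,-1.2,0,0,-1],[-2.9,-1.2,0,0,-1],[-2.9,-1.2,0,0,-1],[-2.9,-1.2,0,0,-1],[-2.7,-1.2,0,0,-1]]
  force: 25

```text
t: 1.7
tcp_pos: [0.4785, -0.2313, 0.2098]
orientation: [2.221, 2.221, -0.0]
contact_force: [1.2, -0.0, 0.3]
opening: 0.0857
gripper_force: 0.0
```

Call:
play_rows:
  targets:
    - [[0,0,0,0.134,-1],[0,0,0,0.134,-1],[0,0,0,0.134,-1],[0,0,0,0.134,-1],[0,0,0,0.134,-1],[0,0,0,0.134,-1],[0,0,0,0.134,-1],[0,0,0,0.134,-1]]

```text
t: 2.5
tcp_pos: [0.479, -0.23, 0.2096]
orientation: [-3.047, -0.767, -0.0]
contact_force: [-0.3, -1.0, -0.2]
opening: 0.0857
gripper_force: 0.0
```

```bash
python3 - <<'E'
from h import *
o=bot.get_obs();R=cv2.Rodrigues(np.array(o['orientation']))[0];print(o['t'],o['tcp_pos'],np.round(R,3).tolist())
m=camera_model('wrist');im=camera('wrist')[:,:,::-1].copy()
import pickle;pickle.dump(m,open('m1.pkl','wb'));cv2.imwrite('pics/w1raw.png',im)
x,y,th=.483,-.227,.5
for p in proj('wrist',cup(x,y,th),m):cv2.circle(im,tuple(int(v) for v in p),1,(0,255,0),-1)
r=np.array([[np.cos(th),-np.sin(th)],[np.sin(th),np.cos(th)]])
pl=[[*(np.array([x,y])+r@np.array(q)),.006] for q in[(.06,.03),(-.06,.03),(-.06,-.03),(.06,-.03)]]
cv2.polylines(im,[proj('wrist',pl,m).astype(np.int32)],True,(0,0,255),1)
cv2.imwrite('pics/w1.png',im)
print([(np.round(d['position'],4),d['p']) for d in nets.find_in('dosing_cup','wrist')])
E
```

```text
2.5 [ 0.47901623 -0.22998181  0.20960576] [[0.881, 0.473, 0.0], [0.473, -0.881, 0.0], [0.0, 0.0, -1.0]]
[(array([ 0.3504, -0.2372,  0.0477]), 0.98), (array([ 0.3983, -0.3519,  0.0465]), 0.87), (array([ 0.4876, -0.2244,  0.0787]), 0.73), (array([ 0.5127, -0.4551,  0.0258]), 0.69)]
```

View pics/w1.png

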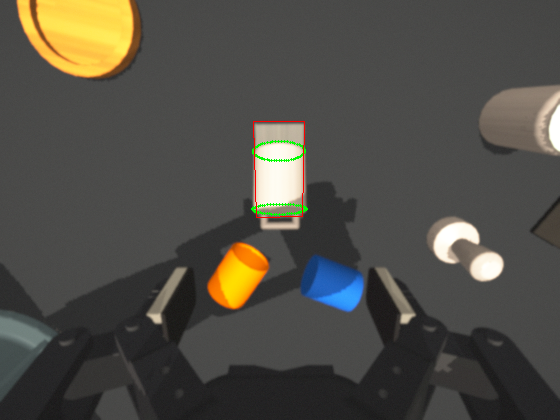

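The wrist overlay lines up: the model cup and plate outlines (253–307, 121–215) coincide with the real ones. I'll descend now.

Call:
play_rows:
  targets:
    - [[-0.3,0,2.6,0,-1],[0,0,2.6,0,-1],[0,0,2.6,0,-1],[0,0,2.6,0,-1],[0,0,2.6,0,-1],[0,0,2.4,0,-1],[0,0,1.4,0,-1],[0,0,0,0,-1]]

```text
t: 3.4
tcp_pos: [0.475, -0.2304, 0.0397]
orientation: [-3.04, -0.778, 0.004]
contact_force: [-0.5, 0.4, 0.1]
opening: 0.0851
gripper_force: 0.0
```

Call:
play_rows:
  targets:
    - [[0,0,0,0,1],[0,0,0,0,1],[0,0,0,0,1],[0,0,0,0,1],[0,0,0,0,1],[0,0,0,0,1],[0,0,0,0,1]]
  force: 30

```text
t: 4.1
tcp_pos: [0.4763, -0.2305, 0.0436]
orientation: [-3.043, -0.777, 0.001]
contact_force: [-6.0, 6.6, 10.9]
opening: 0.0541
gripper_force: 29.3
```

Call:
play_rows:
  targets:
    - [[0,0,-0.5,0,1],[0,0,-1,0,1],[0,0,-2,0,1],[0,0,-3,0,1],[0,0,-4,0,1],[0,0,-4,0,1],[0,0,-2,0,1],[0,0,0,0,1]]

```text
t: 4.9
tcp_pos: [0.4787, -0.2333, 0.2117]
orientation: [3.037, 0.774, 0.009]
contact_force: [-0.3, -0.1, -1.8]
opening: 0.0536
gripper_force: 31.3
```

```bash
python3 - <<'E'
from h import *
o=bot.get_obs();print(o['t'],o['tcp_pos'],o['contact_force'],o['opening'],o['gripper_force'])
im=camera('wrist')[:,:,::-1];d=camera('side')[:,:,::-1]
uv=proj('side',[o['tcp_pos']])[0].astype(int);print(uv)
x,y=np.clip(uv[0]-60,0,440),np.clip(uv[1]-60,0,300)
cv2.imwrite('pics/l1.png',np.hstack([cv2.resize(im,(400,300)),cv2.resize(d[y:y+90,x:x+120],(400,300),interpolation=cv2.INTER_CUBIC)]))
E
```

```text
4.9 [ 0.47865781 -0.23331662  0.21174342] [-0.25705615 -0.05206377 -1.75143782] 0.05356885509771381 31.265139357747103
[309 214]
```

View pics/l1.png

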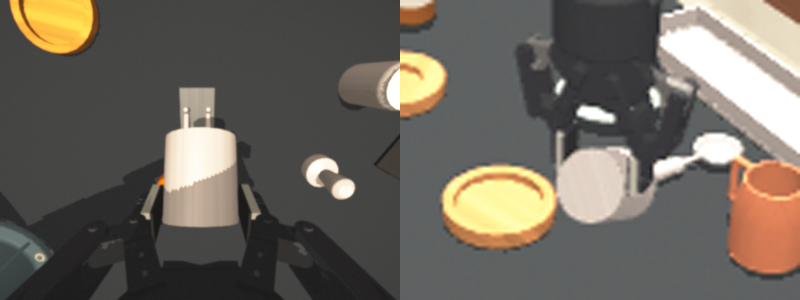

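The cup is held between the pads and still sloped, with its mouth away from the robot; the rest is left behind. I'll fit the cup's pose in the grip from the wrist picture.

```bash
cat >> h.py <<'E'
D=np.c_[np.cos(np.linspace(0,2*np.pi,36,endpoint=False)),np.sin(np.linspace(0,2*np.pi,36,endpoint=False))]
def sup(p): return (np.asarray(p,float)@D.T).max(0)
def gcup(o,l,h,tilt,w=0):  # cup in grip: pivot point height h behind tcp, distance l pivot->mouth along axis
    R=cv2.Rodrigues(np.array(o['orientation']))[0];T=np.array(o['tcp_pos'])
    ax=np.array([np.cos(tilt),0,np.sin(tilt)]);s=np.array([0,1,0]);u=np.cross(ax,s)
    c=np.array([0,w,-h])
    P=np.vstack([c+(l-k)*ax+.028*(np.cos(a)[:,None]*s+np.sin(a)[:,None]*u) for k in(0,.064)])
    return T+P@R.T
def fitcup(img=None):
    o=bot.get_obs();m=camera_model('wrist');im=camera('wrist')
    best=None
    for d in nets.masks_of('dosing_cup','wrist'):
        r=d['region']; 
        f=least_squares(lambda v:sup(proj('wrist',gcup(o,*v),m))-sup(np.argwhere(r)[:,::-1]),[.044,.023,.6,0],x_scale=[.01,.01,.3,.01],loss='soft_l1')
        if best is None or f.cost<best[0]: best=(f.cost,f.x,d['p'],r.sum())
    print('cost %.1f l %.4f h %.4f tilt %.1fdeg w %.4f p %.2f n %d'%(best[0],best[1][0],best[1][1],np.degrees(best[1][2]),best[1][3],best[2],best[3]))
    return best[1]
E
python3 - <<'E'
from h import *
fitcup()
E
```

```text
cost 1.1 l 0.0400 h 0.0169 tilt 30.8deg w 0.0001 p 0.74 n 13737
```

Call:
play_rows:
  targets:
    - [[1,-2,0,0,1],[1.9,-4,0,0,1],[1.9,-4,0,0,1],[1.9,-4,0,0,1],[1.9,-4,0,0,1],[1.9,-4,0,0,1]]

```text
t: 5.7
tcp_pos: [0.4619, 0.0138, 0.2049]
orientation: [-3.043, -0.774, 0.004]
contact_force: [1.5, -0.0, -1.4]
opening: 0.0534
gripper_force: 31.3
```

Call:
play_rows:
  targets:
    - [[1.9,-4,0,0,1],[1.9,-4,0,0,1],[1.9,-4,0,0,1],[1.9,-4,0,0,1],[1.9,-4,0,0,1],[1,-2,0,0,1],[0,0,0,0,1],[0,0,0,0,1]]

```text
t: 6.5
tcp_pos: [0.4493, 0.2552, 0.2049]
orientation: [3.043, 0.777, -0.005]
contact_force: [0.1, 0.0, -1.6]
opening: 0.0535
gripper_force: 31.4
```

```bash
python3 - <<'E'
from h import *
o=bot.get_obs();print(o['t'],o['tcp_pos'],o['orientation'],o['contact_force'],o['opening'])
fitcup()
m=camera_model('wrist')
im=camera('wrist')[:,:,::-1].copy()
for d in nets.masks_of('stand_snug','wrist')[:3]:
    q=sup(np.argwhere(d['region'])[:,::-1]);
    f=least_squares(lambda v:sup(proj('wrist',cyl(*v),m))-q,[.535,.297],x_scale=.01,loss='soft_l1')
    print(d['p'],d['region'].sum(),f.x,f.cost)
    if d is nets and 0: pass
    if abs(f.x-[.535,.297]).max()<.02: best=f.x
rec=np.c_[best[0]+.0315*np.cos(a),best[1]+.0315*np.sin(a),0*a+.02]
for p in np.vstack([proj('wrist',rec,m),proj('wrist',cyl(*best),m)]):cv2.circle(im,tuple(int(v) for v in p),1,(0,255,0),-1)
cv2.imwrite('pics/w2.png',im)
E
```

```text
6.5 [0.4492655  0.2552449  0.20489991] [ 3.04325527  0.77740072 -0.00507235] [ 0.14832446  0.00642361 -1.55243443] 0.05352717403167427
cost 1.6 l 0.0400 h 0.0170 tilt 30.9deg w 0.0003 p 0.59 n 13764
0.59 9648 [0.5369398  0.30028101] 2.979613845322885
```

View pics/w2.png

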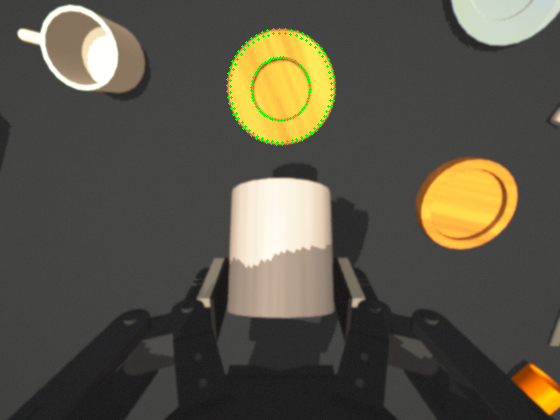

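The pose fit is good (tilt 31°, axis 17 mm behind the TCP), and the snug stand is at (0.537, 0.300). The tool can't tilt, so the cup has to turn in the grip. I'll go back to the rest, hook the lower rim behind its upturned ends and swing the closed end up and over.

Call:
play_rows:
  targets:
    - [[-1,2,0,0,1],[-1.9,4,0,0,1],[-1.9,4,0,0,1],[-1.9,4,0,0,1],[-1.9,4,0,0,1],[-1.9,4,0,0,1]]

```text
t: 7.3
tcp_pos: [0.463, 0.0094, 0.2069]
orientation: [3.045, 0.773, 0.001]
contact_force: [1.0, 0.6, -1.4]
opening: 0.0539
gripper_force: 31.4
```

Call:
play_rows:
  targets:
    - [[-1.9,4,0,0,1],[-1.9,4,0,0,1],[-1.9,4,0,0,1],[-1.9,4,0,0,1],[-1.9,4,0,0,1],[-1,2,0,0,1],[0,0,0,0,1],[0,0,0,0,1]]

```text
t: 8.1
tcp_pos: [0.4756, -0.232, 0.2063]
orientation: [-3.045, -0.771, 0.0]
contact_force: [-0.3, -0.5, -0.9]
opening: 0.0536
gripper_force: 31.4
```

Call:
play_rows:
  targets:
    - [[0,0,2,0,1],[0,0,3,0,1],[0,0,3,0,1],[0,0,3,0,1],[0,0,2,0,1],[0,0,1,0,1],[0,0,0,0,1],[0,0,0,0,1]]

```text
t: 8.9
tcp_pos: [0.477, -0.2314, 0.0676]
orientation: [3.043, 0.776, 0.001]
contact_force: [-0.5, -0.4, -0.8]
opening: 0.0539
gripper_force: 31.4
```

Call:
play_rows:
  targets:
    - [[-0.2,0,0.7,0,1],[0,0,0.7,0,1],[0,0,0.7,0,1],[0,0,0,0,1],[0,0,0,0,1]]
  force: 20

```text
t: 9.4
tcp_pos: [0.4746, -0.2315, 0.0451]
orientation: [-3.043, -0.775, -0.0]
contact_force: [1.6, 4.0, 0.6]
opening: 0.0538
gripper_force: 32.0
```

```bash
python3 - <<'E'
from h import *
o=bot.get_obs();print(o['t'],o['tcp_pos'],o['contact_force'],o['opening'],o['gripper_force']);fitcup()
E
```

```text
9.4 [ 0.47455671 -0.23149812  0.04514218] [1.57710036 3.97228705 0.62694614] 0.0538009447071604 31.997026658536925
cost 5.9 l 0.0410 h 0.0189 tilt 29.5deg w 0.0004 p 0.97 n 14144
```

Call:
play_rows:
  targets:
    - [[0.3,0,-0.2,0,1],[0.3,0,-0.2,0,1],[0.3,0,-0.1,0,1],[0.3,0,-0.1,0,1],[0,0,0,0,1]]
  force: 20

```text
t: 10.0
tcp_pos: [0.4851, -0.2276, 0.0527]
orientation: [3.043, 0.776, -0.002]
contact_force: [-6.2, -1.9, 6.2]
opening: 0.0534
gripper_force: 32.1
```

```bash
python3 - <<'E'
from h import *
o=bot.get_obs();print(o['t'],o['tcp_pos'],o['contact_force'],o['opening'],o['gripper_force']);fitcup()
E
```

```text
10.0 [ 0.48506807 -0.22761376  0.05267872] [-6.19457256 -1.9256759   6.24757033] 0.053351560213870296 32.05553403981526
cost 2.2 l 0.0385 h 0.0153 tilt 39.6deg w 0.0002 p 0.71 n 13108
```

It's turning: tilt is now 40° with only 6 N. I'll keep going along the arc.

Call:
play_rows:
  targets:
    - [[0.3,0,-0.1,0,1],[0.3,0,-0.1,0,1],[0.3,0,0,0,1],[0.3,0,0,0,1],[0.3,0,0,0,1],[0,0,0,0,1]]

```text
t: 10.7
tcp_pos: [0.499, -0.2192, 0.054]
orientation: [3.044, 0.776, 0.001]
contact_force: [-3.0, -0.7, 5.2]
opening: 0.0522
gripper_force: 19.3
```

```bash
python3 - <<'E'
from h import *
o=bot.get_obs();print(o['t'],o['tcp_pos'],o['contact_force'],o['opening'],o['gripper_force']);fitcup()
E
```

```text
10.7 [ 0.49898667 -0.21921568  0.05399042] [-2.99180018 -0.67761083  5.24104928] 0.05224641148779812 19.255565883941017
cost 3.2 l 0.0245 h 0.0007 tilt 56.7deg w 0.0000 p 0.91 n 12949
```

The tilt is up to 57°, past the 54° balance point, but the cup slid about 9 mm rearward in the pads. I won't force it further. I'll lift it off, stand it upright on bare counter next to the rest, and regrip it centred.

Call:
play_rows:
  targets:
    - [[0,0,-0.5,0,1],[0,0,-1,0,1],[0,0,-1.5,0,1],[0,0,-2,0,1],[0,0,-1.5,0,1],[0,0,-0.5,0,1],[0,0,0,0,1]]
  force: 25

```text
t: 11.5
tcp_pos: [0.499, -0.2199, 0.1249]
orientation: [3.043, 0.775, 0.003]
contact_force: [0.1, 0.5, -1.2]
opening: 0.052
gripper_force: 25.0
```

```bash
python3 - <<'E'
from h import *
o=bot.get_obs();print(o['t'],o['tcp_pos'],o['contact_force'],o['opening'],o['gripper_force']);v=fitcup()
m=camera_model('wrist');im=camera('wrist')[:,:,::-1].copy()
for p in proj('wrist',gcup(o,*v),m):cv2.circle(im,tuple(int(q) for q in p),1,(0,255,0),-1)
d=camera('side')[:,:,::-1];uv=proj('side',[o['tcp_pos']])[0].astype(int);x,y=uv[0]-60,uv[1]-50
cv2.imwrite('pics/l2.png',np.hstack([cv2.resize(im,(400,300)),cv2.resize(d[y:y+90,x:x+120],(400,300),interpolation=cv2.INTER_CUBIC)]))
E
```

```text
11.5 [ 0.49902482 -0.21989327  0.12492841] [ 0.08822502  0.54749393 -1.18823469] 0.051993512460924644 25.030403326783095
cost 2.9 l 0.0297 h 0.0069 tilt 50.7deg w 0.0000 p 0.79 n 13049
```

View pics/l2.png

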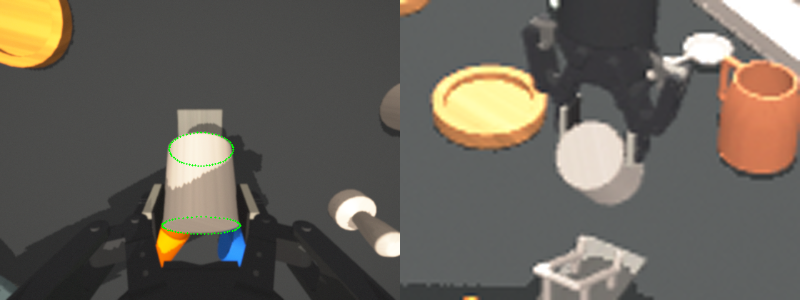

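Call:
play_rows:
  targets:
    - [[1.1,-2.8,0,0,1],[1.1,-2.8,0,0,1],[1.1,-2.8,0,0,1],[1.2,-2.8,0,0,1],[0,0,2,0,1],[0,0,3,0,1],[0,0,2.6,0,1],[0,0,0.8,0,1]]
  force: 20

```text
t: 12.5
tcp_pos: [0.4816, -0.0982, 0.0363]
orientation: [-3.04, -0.775, 0.008]
contact_force: [-0.3, 0.5, -1.5]
opening: 0.0523
gripper_force: 25.0
```

Call:
play_rows:
  targets:
    - [[0,0,0.3,0,1],[0,0,0.3,0,1],[0,0,0.2,0,1],[0,0,0,0,1]]

```text
t: 12.9
tcp_pos: [0.4848, -0.0999, 0.0323]
orientation: [3.044, 0.775, 0.002]
contact_force: [-0.4, -0.0, -0.9]
opening: 0.0521
gripper_force: 25.0
```

Call:
play_rows:
  targets:
    - [[0,0,0.3,0,1],[0,0,0.3,0,1],[0,0,0,0,1]]

```text
t: 13.2
tcp_pos: [0.4878, -0.1012, 0.0299]
orientation: [3.04, 0.775, 0.009]
contact_force: [-3.9, 1.5, 25.2]
opening: 0.052
gripper_force: 31.3
```

Call:
play_rows:
  targets:
    - [[0.3,0,0,0,1],[0.3,0,0,0,1],[0.3,0,0,0,1],[0.3,0,0,0,1],[0,0,0,0,1]]
  force: 20

```text
t: 13.7
tcp_pos: [0.4991, -0.0952, 0.0297]
orientation: [3.039, 0.775, 0.011]
contact_force: [0.1, 1.8, 18.4]
opening: 0.0522
gripper_force: 22.0
```

```bash
python3 - <<'E'
from h import *
o=bot.get_obs();print(o['t'],o['tcp_pos'],o['contact_force'],o['opening'],o['gripper_force']);v=fitcup()
E
```

```text
13.7 [ 0.49911794 -0.09524995  0.02965929] [ 0.08570894  1.80263033 18.41530474] 0.0521809102632098 21.969214885903057
cost 14.2 l 0.0158 h -0.0051 tilt 61.0deg w -0.0004 p 0.91 n 13163
```

Call:
play_rows:
  targets:
    - [[0.2,0,0.2,0,1],[0.2,0,0.2,0,1],[0.2,0,0.2,0,1],[0.2,0,0.2,0,1],[0,0,0,0,1]]

```text
t: 14.3
tcp_pos: [0.5091, -0.0911, 0.0235]
orientation: [3.038, 0.773, 0.02]
contact_force: [4.7, 7.2, 26.2]
opening: 0.052
gripper_force: 20.5
```

```bash
python3 - <<'E'
from h import *
o=bot.get_obs();print(o['t'],o['tcp_pos'],o['contact_force'],o['opening'],o['gripper_force']);v=fitcup()
E
```

```text
14.3 [ 0.50914011 -0.09110877  0.02347808] [ 4.71041176  7.20815041 26.15247725] 0.05196745528542603 20.46199627686292
cost 20.0 l -0.0104 h -0.0274 tilt 71.6deg w -0.0000 p 0.95 n 13575
```

Tilt is now 72°, well past balance. I'll release it here to settle upright on the bare counter, then regrip.

Call:
play_rows:
  targets:
    - [[0,0,-0.4,0,1],[0,0,-0.2,0,0.2],[0,0,0,0,-0.2],[0,0,0,0,-0.6],[0,0,0,0,-1],[0,0,0,0,-1],[0,0,0,0,-1]]

```text
t: 15.1
tcp_pos: [0.5014, -0.0899, 0.0231]
orientation: [-3.044, -0.775, 0.001]
contact_force: [0.2, -0.9, 0.5]
opening: 0.0855
gripper_force: 0.0
```

```bash
python3 - <<'E'
from h import *
o=bot.get_obs();print(o['t'],o['tcp_pos'],o['contact_force'],o['opening'],o['gripper_force']);v=fitcup()
m=camera_model('wrist');im=camera('wrist')[:,:,::-1].copy()
for d in nets.masks_of('dosing_cup','wrist'):
    q=sup(np.argwhere(d['region'])[:,::-1])
    f=least_squares(lambda v:sup(proj('wrist',cyl(*v,.028,.064),m))-q,o['tcp_pos'][:2],x_scale=.01,loss='soft_l1');print(d['p'],f.x,f.cost)
    if f.cost<20:
        R=cv2.Rodrigues(np.array(o['orientation']))[0];print('tool',R.T@np.r_[f.x-o['tcp_pos'][:2],0]*100)
d=camera('side')[:,:,::-1];uv=proj('side',[o['tcp_pos']])[0].astype(int);x,y=uv[0]-60,uv[1]-50
cv2.imwrite('pics/l3.png',np.hstack([cv2.resize(im,(400,300)),cv2.resize(d[y:y+90,x:x+120],(400,300),interpolation=cv2.INTER_CUBIC)]))
E
```

```text
15.1 [ 0.5013777  -0.08988119  0.02312351] [ 0.17582031 -0.94577905  0.54006669] 0.08550921893277737 0.0
cost 21.4 l 1.4018 h 1.3778 tilt 89.9deg w 0.0002 p 0.56 n 12612
0.65 [ 0.50544152 -0.09042611] 8.312086174093464
tool [ 0.33081471  0.24223391 -0.00041748]
```

View pics/l3.png

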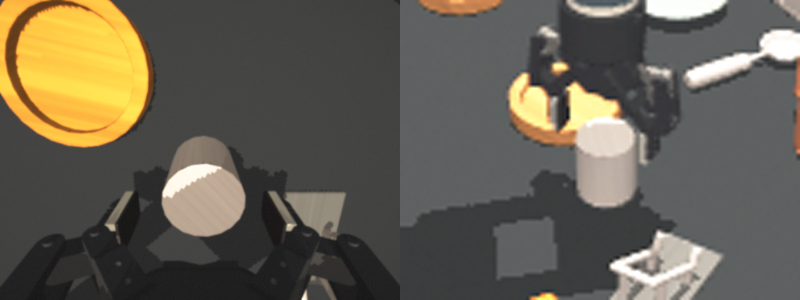

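The cup is standing upright, mouth down, between the open fingers (wrist crop about (203,190), side crop (607,160)). I'll regrip it centred.

Call:
play_rows:
  targets:
    - [[0.3,0.1,-0.4,0,-1],[0,0,0,0,-1],[0,0,0,0,1],[0,0,0,0,1],[0,0,0,0,1],[0,0,0,0,1],[0,0,0,0,1],[0,0,0,0,1]]
  force: 35

```text
t: 16.15
tcp_pos: [0.5051, -0.0895, 0.0281]
orientation: [3.044, 0.775, 0.0]
contact_force: [-1.6, 1.2, 5.7]
opening: 0.0546
gripper_force: 36.4
```

Call:
play_rows:
  targets:
    - [[0,0,-1,0,1],[0,0,-2,0,1],[0,0,-2,0,1],[0,0,-2,0,1],[0,0,-2,0,1],[0,0,-1,0,1],[0,0,0,0,1]]

```text
t: 16.85
tcp_pos: [0.506, -0.0899, 0.1292]
orientation: [3.042, 0.775, 0.004]
contact_force: [-0.7, -0.7, -2.5]
opening: 0.0543
gripper_force: 37.5
```

```bash
python3 - <<'E'
from h import *
o=bot.get_obs();print(o['t'],o['tcp_pos'],o['contact_force'],o['opening'],o['gripper_force'])
R=cv2.Rodrigues(np.array(o['orientation']))[0]
m=camera_model('wrist');im=camera('wrist')[:,:,::-1].copy();cv2.imwrite('pics/w4.png',im)
for d in nets.masks_of('dosing_cup','wrist'):
    q=sup(np.argwhere(d['region'])[:,::-1])
    def pts(v):
        ax=np.array([np.cos(v[3]),0,np.sin(v[3])]);s=np.array([0,1,0]);u=np.cross(ax,s)
        P=np.vstack([np.array([v[0],v[1],v[2]])-k*ax+.028*(np.cos(a)[:,None]*s+np.sin(a)[:,None]*u) for k in(0,.064)])
        return np.array(o['tcp_pos'])+P@R.T
    f=least_squares(lambda v:sup(proj('wrist',pts(v),m))-q,[0,0,.027,1.57],x_scale=[.01,.01,.01,.2],loss='soft_l1');print(d['p'],np.round(f.x[:3]*1000,1),np.degrees(f.x[3]),f.cost)
print('to stand, tool cm',R.T@(np.array([.5369,.3003,.01])-o['tcp_pos'])*100)
E
```

```text
16.85 [ 0.50597786 -0.08987006  0.12919849] [-0.67219104 -0.65792525 -2.47188093] 0.054251909977254695 37.54652274772525
0.7 [-365.7   90.7  280.5] -42.24340116747694 41.94523281492367
to stand, tool cm [ 21.35899225 -32.81246047  11.87885572]
```

Call:
play_rows:
  targets:
    - [[0.6,-1.8,0,0,1],[1.4,-3.5,0,0,1],[1.4,-3.5,0,0,1],[1.4,-3.5,0,0,1],[1.4,-3.5,0,0,1],[1.4,-3.5,0,0,1]]

```text
t: 17.55
tcp_pos: [0.4779, 0.1178, 0.1261]
orientation: [-3.044, -0.775, 0.004]
contact_force: [0.1, 0.3, -1.6]
opening: 0.0544
gripper_force: 37.5
```

Call:
play_rows:
  targets:
    - [[1.4,-3.5,0,0,1],[1.4,-3.5,0,0,1],[1.4,-3.5,0,0,1],[0.6,-3,0,0,1],[0,0,0,0,1],[0,0,0,0,1]]

```text
t: 18.15
tcp_pos: [0.4558, 0.258, 0.1262]
orientation: [3.043, 0.778, -0.004]
contact_force: [0.6, -0.2, -1.5]
opening: 0.0546
gripper_force: 37.6
```

```bash
python3 - <<'E'
from h import *
o=bot.get_obs();print(o['t'],o['tcp_pos'],o['orientation'],o['contact_force'],o['opening'])
R=cv2.Rodrigues(np.array(o['orientation']))[0];T=np.array(o['tcp_pos'])
m=camera_model('wrist');im=camera('wrist')[:,:,::-1].copy()
def pts(v):
    ax=np.array([np.cos(v[2]),0,np.sin(v[2])]);s=np.array([0,1,0]);u=np.cross(ax,s)
    return T+np.vstack([np.array([v[0],v[1],.028])-k*ax+.028*(np.cos(a)[:,None]*s+np.sin(a)[:,None]*u) for k in(0,.064)])@R.T
for d in nets.masks_of('dosing_cup','wrist')[:2]:
    q=sup(np.argwhere(d['region'])[:,::-1])
    f=least_squares(lambda v:sup(proj('wrist',pts(v),m))-q,[0,0,1.57],x_scale=[.01,.01,.2],bounds=([-.03,-.03,1],[.03,.03,2]),loss='soft_l1');print('cup',d['p'],d['region'].sum(),np.round(f.x[:2]*1000,1),np.degrees(f.x[2]),f.cost)
    if d['p']>.3 and f.cost<60:
        for p in proj('wrist',pts(f.x),m):cv2.circle(im,tuple(int(q) for q in p),1,(0,255,0),-1)
for n in('stand_snug','stand_wide'):
  for d in nets.masks_of(n,'wrist')[:3]:
    q=sup(np.argwhere(d['region'])[:,::-1])
    f=least_squares(lambda v:sup(proj('wrist',cyl(*v),m))-q,[.535,.3],x_scale=.01,loss='soft_l1');print(n,d['p'],f.x,f.cost,'tool cm',R.T@(np.r_[f.x,.01]-T)*100)
rec=np.c_[.5369+.0315*np.cos(a),.3003+.0315*np.sin(a),0*a+.02]
for p in np.vstack([proj('wrist',rec,m),proj('wrist',cyl(.5369,.3003),m)]):cv2.circle(im,tuple(int(v) for v in p),1,(0,0,255),-1)
cv2.imwrite('pics/w5.png',im)
E
```

```text
18.15 [0.45575597 0.25802973 0.12617364] [ 3.04319895  0.77822695 -0.00401746] [ 0.55359331 -0.16814    -1.54359299] 0.054575376198957096
cup 0.94 11433 [-1.1  0.5] 92.85158788545593 7.402521752178944
cup 0.36 9044 [ 30. -30.] 114.59155902616463 4754.7902158049565
stand_snug 0.65 [0.53648816 0.30018007] 19.191874738316915 tool cm [ 9.13566968  0.18022392 11.59368749]
stand_wide 0.71 [0.52921828 0.03444155] 68.74454732581148 tool cm [-4.25905404 23.14277149 11.62409506]
stand_wide 0.26 [0.45491928 0.47804632] 704.8415938424807 tool cm [ 10.5187867  -19.33863418  11.59376978]
```

View pics/w5.png

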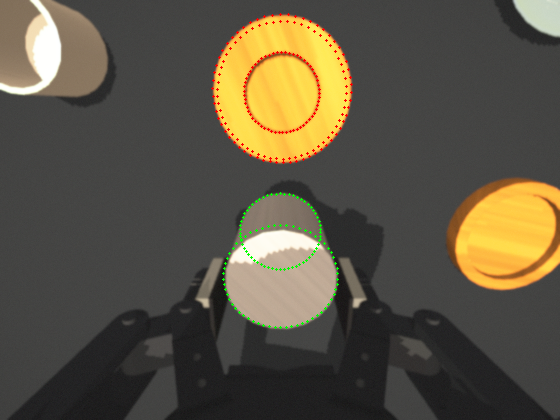

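Call:
play_rows:
  targets:
    - [[1,0.1,0,0,1],[2.2,0.05,0,0,1],[2.2,0,0,0,1],[2.2,0,0,0,1],[1.6,0,2,0,1],[0,0,2,0,1],[0,0,1.5,0,1],[0,0,0,0,1]]

```text
t: 19.15
tcp_pos: [0.5368, 0.2995, 0.0696]
orientation: [3.044, 0.774, -0.008]
contact_force: [-0.4, 0.1, -1.0]
opening: 0.0547
gripper_force: 37.6
```

Call:
play_rows:
  targets:
    - [[0,0,0,0,1],[0,0,0,0,1],[0,0,0,0,1]]

```text
t: 19.45
tcp_pos: [0.5393, 0.3008, 0.074]
orientation: [-3.044, -0.775, -0.004]
contact_force: [-0.0, -0.4, -1.3]
opening: 0.0543
gripper_force: 37.6
```

```bash
python3 - <<'E'
from h import *
o=bot.get_obs();print(o['t'],o['tcp_pos'],o['contact_force'])
R=cv2.Rodrigues(np.array(o['orientation']))[0];T=np.array(o['tcp_pos'])
print('stand rel tool mm',R.T@(np.array([.5368,.3002,.01])-T)*1000)
tot=[]
m=camera_model('side');d=camera('side')[:,:,::-1].copy()
c=T+R@np.array([-.001,.0005,0])
for P in(cyl(.5368,.3002),np.c_[.5368+.0315*np.cos(a),.3002+.0315*np.sin(a),0*a+.02]):
    cv2.polylines(d,[cv2.convexHull((proj('side',P,m)).astype(np.float32)).astype(np.int32)],True,(0,0,255),1) if 0 else None
uv=proj('side',[T])[0].astype(int);x,y=uv[0]-48,uv[1]-36
cv2.imwrite('pics/s5.png',cv2.resize(d[y:y+72,x:x+96],(800,600),interpolation=cv2.INTER_CUBIC))
E
```

```text
19.45 [0.5392804  0.30084538 0.07399552] [-0.04754397 -0.42788266 -1.25139739]
stand rel tool mm [-2.63303169 -0.6442658  63.9894299 ]
```

View pics/s5.png

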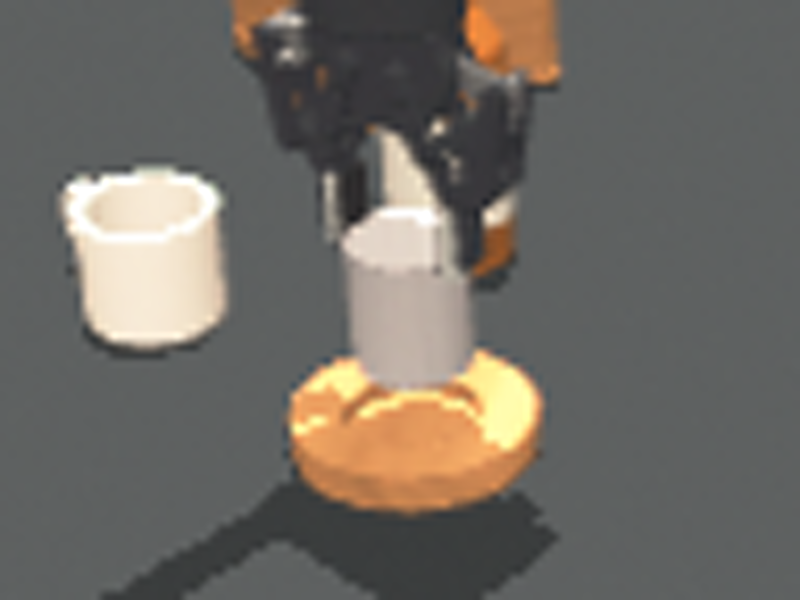

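The upright cup hangs over the small recess (cup base at about (410,385), recess at about (412,420) in the crop). I'll lower it with a small lateral correction.

Call:
play_rows:
  targets:
    - [[-0.2,-0.1,0.3,0,1],[0,0,0.8,0,1],[0,0,0.7,0,1],[0,0,0.4,0,1],[0,0,0.3,0,1],[0,0,0.2,0,1],[0,0,0,0,1],[0,0,0,0,1]]

```text
t: 20.3
tcp_pos: [0.5364, 0.3006, 0.0457]
orientation: [-3.044, -0.775, -0.0]
contact_force: [0.4, 0.6, -1.4]
opening: 0.0544
gripper_force: 37.6
```

No contact with the rim is inside the recess edge. I'll continue slowly until it touches the floor.

Call:
play_rows:
  targets:
    - [[0,0,0.2,0,1],[0,0,0.2,0,1],[0,0,0.1,0,1],[0,0,0,0,1]]

```text
t: 20.7
tcp_pos: [0.536, 0.3005, 0.0403]
orientation: [3.044, 0.775, -0.001]
contact_force: [-0.0, -0.6, -2.0]
opening: 0.0544
gripper_force: 37.6
```

Call:
play_rows:
  targets:
    - [[0,0,0.1,0,1],[0,0,0.1,0,1],[0,0,0,0,1]]

```text
t: 21.0
tcp_pos: [0.5361, 0.3005, 0.0384]
orientation: [3.044, 0.775, -0.0]
contact_force: [-0.4, 0.2, -1.2]
opening: 0.0544
gripper_force: 37.6
```

Call:
play_rows:
  targets:
    - [[0,0,0.1,0,1],[0,0,0.1,0,1],[0,0,0,0,1],[0,0,0,0,1]]

```text
t: 21.4
tcp_pos: [0.5366, 0.3007, 0.0381]
orientation: [3.044, 0.776, 0.001]
contact_force: [-3.7, -2.1, 8.9]
opening: 0.0546
gripper_force: 38.5
```

Call:
play_rows:
  targets:
    - [[0,0,-0.1,0,1],[0,0,0,0,0.2],[0,0,0,0,-0.3],[0,0,0,0,-0.7],[0,0,0,0,-1],[0,0,0,0,-1],[0,0,0,0,-1]]

```text
t: 22.1
tcp_pos: [0.5361, 0.3004, 0.0374]
orientation: [3.044, 0.775, -0.0]
contact_force: [0.5, 0.4, -0.7]
opening: 0.0852
gripper_force: 0.0
```

Call:
play_rows:
  targets:
    - [[0,0,-0.5,0,-1],[0,0,-1.5,0,-1],[0,0,-3,0,-1],[0,0,-3,0,-1],[0,0,-3,0,-1],[0,0,-2,0,-1],[0,0,0,0,-1],[0,0,0,0,-1]]

```text
t: 22.9
tcp_pos: [0.5365, 0.3006, 0.1686]
orientation: [-3.044, -0.775, -0.003]
contact_force: [0.1, 0.7, -0.4]
opening: 0.0855
gripper_force: 0.0
```

Call:
play_rows:
  targets:
    - [[-2,0,0,0,-1],[-3,0,0,0,-1],[-3,0,0,0,-1],[-1,0,0,0,-1],[0,0,0,0,-1],[0,0,0,0,-1]]

```text
t: 23.5
tcp_pos: [0.4579, 0.2577, 0.1676]
orientation: [-3.044, -0.775, -0.001]
contact_force: [0.6, -0.5, 0.4]
opening: 0.0853
gripper_force: 0.0
```

```bash
python3 - <<'E'
from h import *
o=bot.get_obs();print(o['t'],o['tcp_pos'],o['contact_force'],o['opening'])
m=camera_model('wrist');im=camera('wrist')[:,:,::-1].copy()
def pts(x,y,z):P=cyl(x,y,.028,.064);P[:,2]+=z;return P
for d in nets.masks_of('dosing_cup','wrist')[:2]:
    q=sup(np.argwhere(d['region'])[:,::-1])
    f=least_squares(lambda v:sup(proj('wrist',pts(*v),m))-q,[.5368,.3002,.01],x_scale=.01,loss='soft_l1');print(d['p'],f.x,f.cost)
for p in proj('wrist',pts(.5368,.3002,.01),m):cv2.circle(im,tuple(int(v) for v in p),1,(0,255,0),-1)
d=camera('side')[:,:,::-1];x,y=215,130
cv2.imwrite('pics/f.png',np.hstack([cv2.resize(im,(400,300)),cv2.resize(d[y:y+60,x:x+80],(400,300),interpolation=cv2.INTER_CUBIC)]))
E
```

```text
23.5 [0.45791342 0.25768154 0.16755053] [ 0.56197828 -0.53040219  0.40249215] 0.0853089492886005
0.94 [0.5370993  0.30019864 0.00629922] 1.0928567204285373
```

View pics/f.png

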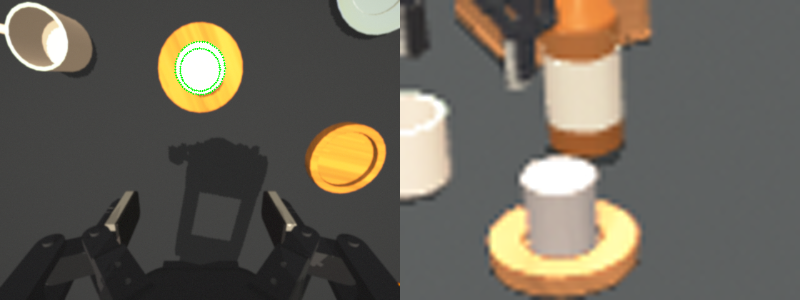

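The cup stands upright and centred in the small recess, resting on its floor, and the gripper is well clear. I'll hand it in.

```bash
python3 -c "
from bench import bot;print(bot.finish_job())"
```

```text
the job is handed in; nothing more can be done
None
```

The dosing cup stands mouth down, centred and free on the floor of the snug recess, and the job was handed in at about 23.6 s of the 42 s; to turn it over I stood it briefly on bare counter and regripped, and I touched none of the bystanders.

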